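# Stow the blue-lidded glaze jar and latch the caddy gate

## Task

Stand the glaze jar with the blue lid upright in the free space of the wooden jar caddy, beside the two jars already there. Then push the caddy's blue gate shut until its sprung latch snaps in behind the strike and the gate stays latched, and move the robot clear.

Things in the scene. Friction and masses are not known exactly. Their poses are not given: they have to be found in the camera images.
- blue_lid_jar: Round glaze jar, blue contents and BLUE lid, 43 mm diameter, 45 mm high, loose, upright on the table to the robot's right among two like-sized jars with white lids (one orange, one dark blue), which are not wanted. Origin: centre of its underside, z up. Further back between it and the caddy stands a fixed pot 270 mm high (x over 0.62, y -0.05 to 0.16 m): carry the jar past in front of it.
- caddy: Fixed open light-wood caddy, outside 200 (y) x 130 (x), walls 10 thick with top at 63 mm. Origin: at table height under its middle; +x from the gate to the back wall, z up. Inside: floor 12 mm up, x -55..65, y -90..90 mm. Two loose jars take y 40..82; free space y -90..38, middle x 0, y -25 mm. Gate hinge: upright axis at x -75, y -92. Fixed steel strike lip: x -89..-81, y 93..108, to 65 mm high.
- gate (a joint): Gate angle, rad: 0 shut across the caddy's -x side; at angle a it runs from the hinge along (-sin a, cos a) in caddy x, y, so it opens towards the robot. Starts 0.5 to 0.9; light friction holds it. Stop at -0.05. The latch rides on the strike from about 0.08 to 0 (about 5 N at 130 mm from the hinge); push a little past 0 to latch. Latched it rests between -0.05 and 0.02.
- gate_push (a point): Good point to push: on the blue gate's flat outer face, 130 mm from the hinge, 55 mm above the table; -x of this point points out of the gate, y along it away from the hinge. The gate is a panel 10 mm thick centred on the hinge axis, 4 to 180 mm from it, 6 to 76 mm above the table.
- gate_bolt (a joint): Sprung brass latch bolt in the gate's free edge, m: 0 fully out (12 mm past the edge), 0.010 fully in. Bevel inward, flat outward. Starts at 0; the strike lip pushes it in about 7 mm as the gate shuts, then it snaps out behind the lip. A pin with a red ball (top 99 mm up, 166 mm from the hinge) rides on it and need not be touched.
Not all that is in view belongs to the job. Of the things like the blue_lid_jar, leave any that is yellow; of the rest the smaller one is meant.

How it is judged:
On the way, in this order (a step that is already met when the one before it is completed fails the run):
1. the blue-lidded jar stands in the caddy (x of blue_lid_jar in the frame of caddy between -0.05 and 0.06 m and y of blue_lid_jar in the frame of caddy between -0.08 and 0.08 m and z of blue_lid_jar in the frame of caddy below 0.02 m and angle between blue_lid_jar's own z axis and vertical below 0.2 rad), for 0.2 s.
2. the gate is shut and the latch bolt has sprung out behind the strike (value of joint gate below 0.03 rad and value of joint gate_bolt below 0.003 m), for 0.2 s.
At the end, for the whole second after the job is handed in: The blue-lidded jar stands at rest on the caddy's floor, inside its walls and upright within 0.2 rad (11 degrees); the gate is shut (under 0.03 rad) and its latch bolt is out behind the strike (pushed in by less than 3 mm) (all of step 1 and all of step 2 and linear speed of blue_lid_jar below 0.02 m/s); the robot touches nothing.
It also fails if it takes over 61 s, if anything falls off the work surface, if the arm or the gripper's body presses on something with over 40 N, if the wrist force passes 120 N, or if a joint passes its speed limit or range.

## Robot

A 6-joint arm with a two-finger parallel gripper is mounted at the origin on a cart in front of the work surface, level with it; the furniture and walls round the work are solid. World frame = base frame: x ahead of the robot, y to its left, z up, the work surface at z = 0. Lengths are in m, angles in rad, forces in N, time in s.
With the tool pointing down it reaches from about 0.3 to 0.875 m from the base axis. Payload 6.4 kg.
Tool frame: the origin (TCP) lies on the centre line of the jaws, within the pads' length; the fingertips stand 25 mm ahead of it and the grasp point (between the pads) lies 6 mm ahead of it (ctrl.tip_reach is the distance from the TCP to the fingertips, in m); z points along the fingers, y is the line along which they close (so a half turn about z gives the same grasp; the last joint's range is limited). The gripper opens to 85 mm and grips with 20 to 120 N. Pads are 22 mm wide; open, the fingers measure 114 mm over their backs; the gripper's body (76 mm by 85 mm) begins 54 mm behind the grasp point. The pads swing forward as they close: fully open they stand 13 mm farther back than shut.
Start: joints at [-1.47, 0.181, 1.607, -0, 1.354, -0.206], TCP at [0.174, -0.548, 0.256] pointing down, gripper open.
Joint ranges: [-2.99, 2.99], [-0.89, 2.07], [0.3, 2.58], [-1.14, 4.28], [0, 2.63], [-3.12, 3.12]. Speed limits (rad/s): [2.57, 2.57, 3.01, 3.14, 3.14, 3.14].

## Interface

Orientations are given as a unit quaternion [w, x, y, z].
In Python, from bench import ctrl gives the robot as it stands.
- The arm moves only by the tool servo_tool, never from a script. Its argument "motion" is a list that holds one entry, the list of rows, each a list of 5 numbers: the shift along the tool's x, y, z in cm, then the turn about the tool's z in degrees, then the closure, from -1 (fully open) to 1 (shut). In form: [[[dx, dy, dz, twist, claw], ...]]. A call has 1 to 5 rows; each row is the pose to reach, as a shift and turn from the pose commanded when the call began, along the tool's axes at that moment; what a row does not reach only later rows make up. A row lasts 1/10 s, in which the tool goes at most 50 mm and 8.59 degrees, less where a joint would pass 70% of its speed; a pose out of reach is approached as far as the arm can. A call with a gripper value outside its range is refused whole. The fingers move at their own pace and stop on an object; the grip force is fixed at half the most. Time passes only in rows, so rows that repeat a pose let the fingers close. It gives the time, the measured TCP pose, the force, the opening and the grip force at its end, in the units of the state.
- ctrl.get_obs(): the state, without advancing time (a new reading comes with each control period).
- ctrl.camera(name): name is "scene" or "side" or "wrist"; returns a dict with "pixels" (480x640x3 uint8, red, green, blue), "depth" (480x640 float32, m along the optical axis (not along the pixel's ray), 0 where there is no reading), "fx", "fy", "cx", "cy" (pixels), "R" (3x3) and "t" (3): a world point X has camera coordinates R X + t; the wrist camera has in their place "hand_eye" (4x4, takes a point from camera to tool coordinates, whose origin is the TCP and whose axes are the flange's). Camera axes: x right, y down, z forward; pixel columns grow to the right and rows downward; lengths in m; the calibration is good to about 2 mm. The wrist camera is an equidistant fisheye: a pixel r from the principal point sees the ray r / f radians off the axis. A picture is of the moment at which its call begins: read the wrist's pose just before it.
- ctrl.hand_in(): hands the job in; it is judged then, once.
The state is a dict: "time_s": time; "q": joint angles; "dq": joint speeds; "joint_efforts": joint torques, N m; "eef_pos": TCP position; "eef_rot": TCP orientation; "wrist_force": force on the tool from outside, world axes, zero at the start; "torque": the same for the moment, N m; "opening": opening from 0.0 (shut) to 1.0 (fully open); "grasp_force": force on a finger pad.
Only numpy, scipy, OpenCV 4.12 (cv2) and the standard library are available. Lean on these libraries where they do the work, as an engineer would, in place of code of your own. Each camera call takes 0.05 s, during which the arm holds its last target. There are 200 camera calls.

## Working session

There is one attempt and no reset: what is moved stays moved. The work goes in short steps, Python scripts to look and compute and a tool call to move; the robot and the scene stay as the last step left them, time stands still between calls to the robot, and variables do not carry over. Pictures are saved under pics/ and viewed, at most 10 in all, crops included, and the job is handed in when it is done.

Besides the shell and the picture viewer there is one more tool, called after "Request:" as name([rows], argument=value, ...), one row to a line, values as JSON. servo_tool: Moves the arm, as the interface text tells. Its arguments: {"type":"object","properties":{"motion":{"type":"array"}},"required":["motion"]}

```bash
mkdir -p pics
cat > h.py <<'E'
import numpy as np, cv2
from bench import ctrl
from scipy.spatial.transform import Rotation as Rn
def cam(n):
    o=ctrl.get_obs(); c=ctrl.camera(n); c['o']=o; return c
def save(c,f): cv2.imwrite(f,c['pixels'][:,:,::-1])
def rays(c,uv):
    uv=np.atleast_2d(uv).astype(float)
    x=(uv[:,0]-c['cx'])/c['fx']; y=(uv[:,1]-c['cy'])/c['fy']
    if 'hand_eye' in c:
        r=np.hypot(x,y)+1e-12; d=np.c_[np.sin(r)*x/r,np.sin(r)*y/r,np.cos(r)]
        q=c['o']['eef_rot']; R=Rn.from_quat([q[1],q[2],q[3],q[0]]).as_matrix(); H=np.array(c['hand_eye'])
        return R@H[:3,3]+np.array(c['o']['eef_pos']), d@(R@H[:3,:3]).T
    R=np.array(c['R']);t=np.array(c['t'])
    return -R.T@t, np.c_[x,y,np.ones(len(x))]@R
def plane(c,uv,z):
    o,d=rays(c,uv); return o+d*((z-o[2])/d[:,2])[:,None]
def dep(c,uv):
    uv=np.atleast_2d(uv).astype(int); o,d=rays(c,uv); 
    return o+d*c['depth'][uv[:,1],uv[:,0]][:,None]
E
python3 - <<'E'
from h import *
print(ctrl.get_obs())
a=cam('scene');b=cam('side');w=cam('wrist')
for n,c in zip('sdw',(a,b,w)): np.save(f'{n}.npy',c,allow_pickle=True)
save(a,'pics/scene.png');save(b,'pics/side.png');save(w,'pics/wrist.png')
for c in (a,b): print(rays(c,[[320,240]]))
print(w['hand_eye'],w['fx'])
E
```

```text
{'time_s': 0.0, 'q': array([-1.47028225e+00,  1.81543582e-01,  1.60801656e+00,  2.35465615e-06,
        1.35380096e+00, -2.06274573e-01]), 'dq': array([ 0.00155711,  0.00064912,  0.00047924, -0.0002977 , -0.00068211,
       -0.00059614]), 'joint_efforts': array([-9.41419894e-04, -4.44876623e+01, -3.51337194e+01, -4.05526189e-04,
        9.14472359e-03, -2.65315961e-06]), 'eef_pos': array([ 0.1736279 , -0.54761989,  0.25537856]), 'eef_rot': array([-8.82924046e-04,  9.88257794e-01,  1.52793166e-01,  4.78839125e-05]), 'wrist_force': array([-0.92117599, -0.03683376, -0.61740719]), 'torque': array([ 0.00341561, -0.00030719, -0.02381199]), 'grasp_force': 0.0, 'opening': 1.00109659690783}
(array([-0.04279876,  0.88853144,  0.52338611]), array([[ 0.53378499, -0.74248076, -0.40504982]]))
(array([ 0.30506725, -0.77053487,  0.54856764]), array([[ 0.26153087,  0.83056309, -0.49200008]]))
[[-1.32438129e-04 -9.48089311e-01 -3.18004153e-01  8.25617121e-02]
 [ 9.99999644e-01  1.39563930e-04 -8.32558787e-04  3.32428937e-05]
 [ 8.33721996e-04 -3.18004150e-01  9.48088954e-01 -1.17237010e-01]
 [ 0.00000000e+00  0.00000000e+00  0.00000000e+00  1.00000000e+00]] 371.64829954431775
```

View pics/scene.png

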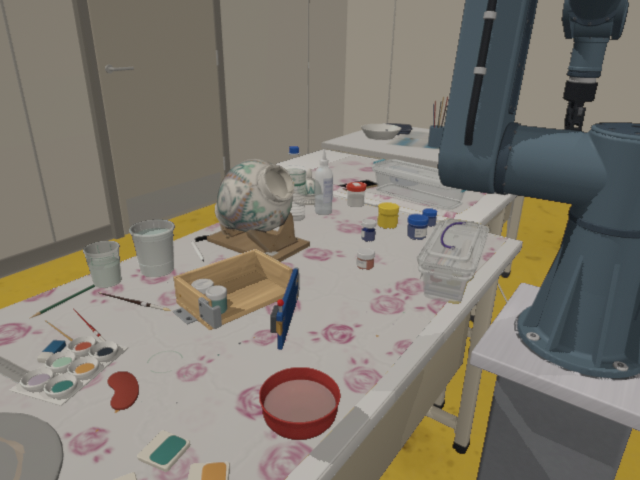

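View pics/side.png

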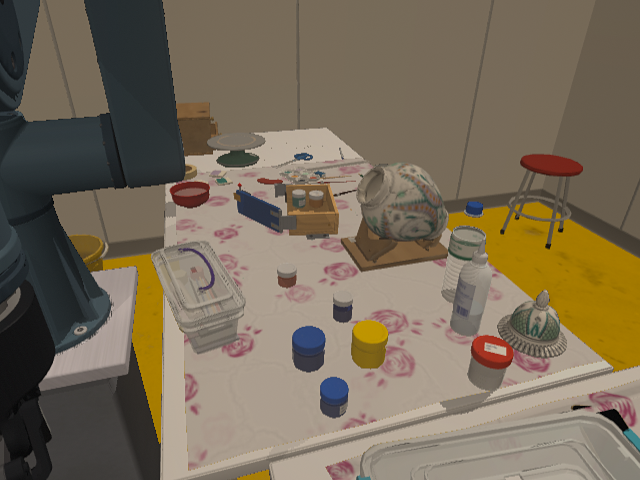

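View pics/wrist.png

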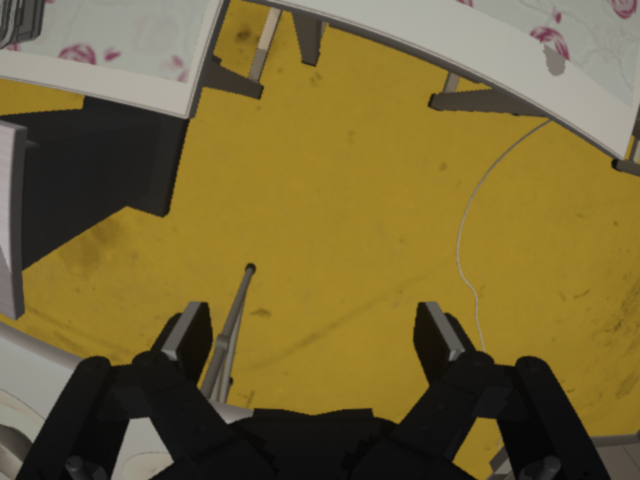

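The scene view shows the caddy at about (235,290) with the gate open at (289,305). The small blue jar is at (430,216), with a larger blue-lidded jar at (418,226) beside it and a yellow one at (388,215). In the side view the small blue jar is at (334,397), the larger at (308,348) and the yellow at (369,343). The caddy is at (312,210) and the gate at (260,211). The wrist view shows only the floor so far.

Run:
```python
from h import *
for n in 'sd':
    c=np.load(n+'.npy',allow_pickle=True).item()
    hsv=cv2.cvtColor(c['pixels'],cv2.COLOR_RGB2HSV)
    m=cv2.inRange(hsv,(105,130,40),(125,255,255))
    k,l,s,ce=cv2.connectedComponentsWithStats(m)
    print('cam',n)
    for i in range(1,k):
        if s[i,4]<60: continue
        v,u=np.nonzero(l==i); ok=c['depth'][v,u]>0
        P=dep(c,np.c_[u,v])[ok]
        P=P[(P[:,2]>0)&(P[:,0]<1.2)]
        if len(P)<20: continue
        zt=np.percentile(P[:,2],97); T=P[P[:,2]>zt-.004]
        print(s[i],ce[i].round(),'ztop',zt.round(4),'n',len(T),'bb',T.min(0).round(4),T.max(0).round(4),'mean',T.mean(0).round(4))
        if s[i,4]>500 and np.ptp(P[:,0])+np.ptp(P[:,1])>.12: # gate
            print(' gate lo/hi y', P[P[:,1]<np.percentile(P[:,1],3)].mean(0).round(4),P[P[:,1]>np.percentile(P[:,1],97)].mean(0).round(4))
# caddy: wall-top points by depth
    H,W=c['depth'].shape; vv,uu=np.mgrid[0:H,0:W]; uv=np.c_[uu.ravel(),vv.ravel()]
    P=dep(c,uv); hs=hsv.reshape(-1,3)
    wood=(hs[:,0]>10)&(hs[:,0]<25)&(hs[:,1]>60)&(c['depth'].ravel()>0)&(P[:,2]>.055)&(P[:,2]<.07)&(P[:,0]>.3)&(P[:,0]<.9)&(P[:,1]>.05)&(P[:,1]<.6)
    Q=P[wood]; print('wood',len(Q),Q.min(0),Q.max(0))
    r=cv2.minAreaRect((Q[:,:2]*1000).astype(np.float32)); print(r); print(np.histogram(Q[:,2],8))
```

```text
cam s
[408 209  28  19 295] [422. 218.] ztop 0.0604 n 114 bb [ 0.4251 -0.2701  0.0564] [ 0.4744 -0.218   0.0622] mean [ 0.4481 -0.241   0.059 ]
[277 269  20  80 606] [288. 307.] ztop 0.0782 n 179 bb [0.4139 0.2162 0.0742] [0.501  0.367  0.0792] mean [0.4556 0.293  0.0771]
 gate lo/hi y [0.4926 0.2254 0.0652] [0.4173 0.366  0.0387]
wood 1166 [0.40578138 0.07314203 0.05500198] [0.89376777 0.43004957 0.06993208]
((666.987548828125, 238.754638671875), (490.9010925292969, 333.7466735839844), 6.046450614929199)
(array([125, 148, 144, 131, 279, 278,  42,  19]), array([0.05500198, 0.05686824, 0.05873451, 0.06060077, 0.06246703,
       0.06433329, 0.06619955, 0.06806582, 0.06993208]))
cam d
[466 202  17  13 181] [474. 208.] ztop 0.2122 n 102 bb [ 0.7854 -0.1658  0.2082] [ 0.8141 -0.1381  0.2125] mean [ 0.7984 -0.1526  0.211 ]
[293 326  32  23 570] [309. 337.] ztop 0.0589 n 555 bb [ 0.4262 -0.2719  0.0549] [ 0.4792 -0.2205  0.06  ] mean [ 0.4528 -0.2464  0.0571]
[321 377  27  23 499] [334. 388.] ztop 0.0456 n 494 bb [ 0.4419 -0.3676  0.0418] [ 0.4831 -0.3268  0.0465] mean [ 0.463  -0.348   0.0439]
wood 513 [0.40616877 0.05373745 0.05500898] [0.6990372  0.39842145 0.06858672]
((553.8992919921875, 222.86134338378906), (281.9238586425781, 349.7580261230469), 2.5457375049591064)
(array([ 79,  67,  74, 139, 144,   7,   1,   2]), array([0.05500898, 0.0567062 , 0.05840342, 0.06010063, 0.06179785,
       0.06349507, 0.06519229, 0.0668895 , 0.06858672]))
```

Run:
```python
from h import *
A=[]
for n in 'sd':
    c=np.load(n+'.npy',allow_pickle=True).item()
    hsv=cv2.cvtColor(c['pixels'],cv2.COLOR_RGB2HSV)
    H,W=c['depth'].shape; vv,uu=np.mgrid[0:H,0:W]; uv=np.c_[uu.ravel(),vv.ravel()]
    P=dep(c,uv); hs=hsv.reshape(-1,3)
    wood=(hs[:,0]>8)&(hs[:,0]<25)&(hs[:,1]>60)&(c['depth'].ravel()>0)&(P[:,2]>.060)&(P[:,2]<.067)&(P[:,0]>.4)&(P[:,0]<.9)&(P[:,1]>.15)&(P[:,1]<.6)
    m=wood.reshape(H,W).astype(np.uint8); m=cv2.morphologyEx(m,cv2.MORPH_CLOSE,np.ones((3,3)))
    k,l,s,ce=cv2.connectedComponentsWithStats(m)
    for i in np.argsort(-s[1:,4])[:5]+1:
        Q=P[(l.ravel()==i)&wood]
        print(n,s[i],Q.min(0).round(3),Q.max(0).round(3),cv2.minAreaRect((Q[:,:2]*1000).astype(np.float32)))
    A.append(P[wood])
Q=np.vstack(A); 
im=np.full((600,600,3),255,np.uint8)
for P,col in zip(A,((0,0,255),(0,160,0))):
    for p in P:
        u,v=int((.6-p[1])/.45*600),int((.85-p[0])/.45*600)
        if 0<=u<600 and 0<=v<600: cv2.circle(im,(u,v),2,col,-1)
cv2.imwrite('pics/top.png',im)
c=np.load('s.npy',allow_pickle=True).item()
cv2.imwrite('pics/cad.png',cv2.resize(c['pixels'][235:345,160:320,::-1],(800,550),interpolation=cv2.INTER_CUBIC))
```

```text
s [174 249 118  54 684] [0.523 0.175 0.06 ] [0.685 0.396 0.067] ((606.8485107421875, 285.5992126464844), (205.86329650878906, 131.4850311279297), 78.21429443359375)
s [276 321   6   8  33] [0.407 0.365 0.06 ] [0.42  0.374 0.067] ((413.4750671386719, 370.74908447265625), (11.316309928894043, 9.641124725341797), 17.291810989379883)
s [ 86 259   1   3   3] [0.889 0.428 0.06 ] [0.894 0.43  0.067] ((891.3331909179688, 429.2177734375), (0.43910613656044006, 5.444684028625488), 67.65774536132812)
s [135 249   1   2   2] [0.855 0.336 0.061] [0.858 0.337 0.065] ((856.3731079101562, 336.0643615722656), (2.6493489742279053, 0.0), 155.1376495361328)
s [297 280   1   1   1] [0.488 0.226 0.061] [0.488 0.226 0.061] ((487.9665222167969, 226.30908203125), (0.0, 0.0), 0.0)
d [286 184  53  32 300] [0.524 0.173 0.06 ] [0.689 0.396 0.064] ((607.3265380859375, 284.14739990234375), (207.0011444091797, 128.91049194335938), 78.37042999267578)
d [233 193   7   4  14] [0.407 0.348 0.06 ] [0.421 0.372 0.066] ((413.6488037109375, 359.93524169921875), (4.020371437072754, 26.667861938476562), 27.323204040527344)
d [272 212   1   1   1] [0.488 0.225 0.061] [0.488 0.225 0.061] ((488.0091247558594, 225.08396911621094), (0.0, 0.0), 0.0)
```

View pics/top.png

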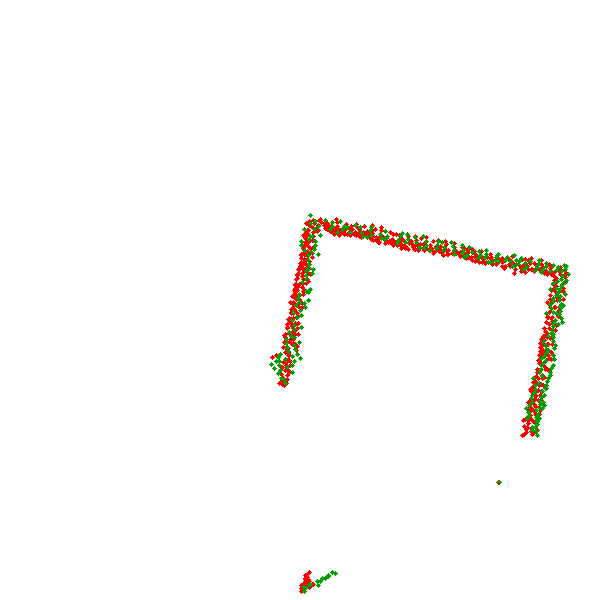

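View pics/cad.png

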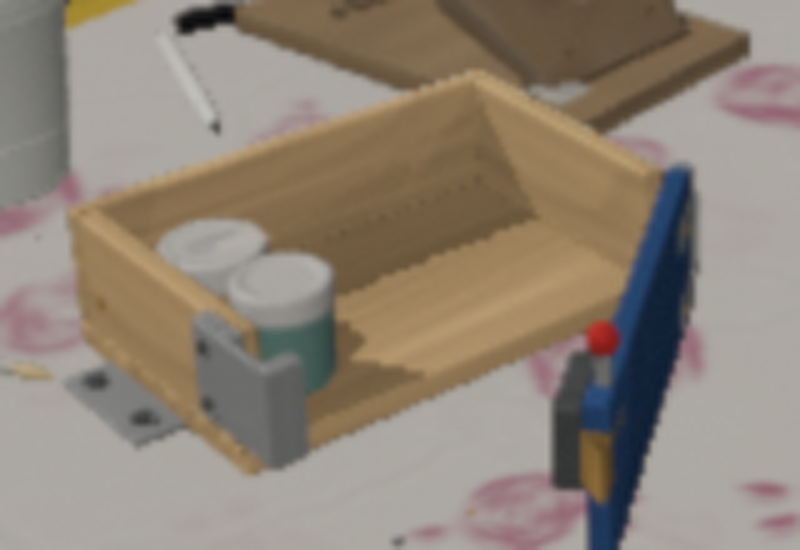

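The top plot shows the caddy's U-shaped rim, with corners near (310,220) and (565,268), consistent in both views. The crop shows the two white-lidded jars at the strike end and the rest of the caddy empty. Next I'll move over the small blue jar with the closing axis along caddy x.

Request:
servo_tool([
  [[4.8, -1.5, 0, -8.5, -1], [9.6, -3, 0, -17, -1], [14.4, -4.4, 0, -25.5, -1], [19.2, -5.9, 0, -34, -1], [24, -7.4, 0, -42.5, -1]],
])

```text
time_s: 0.65
eef_pos: [0.3804, -0.4043, 0.2561]
eef_rot: [-0.0, 0.864, 0.503, -0.0]
wrist_force: [-0.4, -1.1, 0.7]
opening: 0.997
grasp_force: 0.0
```

Run:
```python
from h import *
A=[]
for n in 'sd':
    c=np.load(n+'.npy',allow_pickle=True).item()
    hs=cv2.cvtColor(c['pixels'],cv2.COLOR_RGB2HSV).reshape(-1,3)
    H,W=c['depth'].shape; vv,uu=np.mgrid[0:H,0:W]; P=dep(c,np.c_[uu.ravel(),vv.ravel()])
    k=(hs[:,0]>8)&(hs[:,0]<25)&(hs[:,1]>60)&(c['depth'].ravel()>0)&(P[:,2]>.060)&(P[:,2]<.067)
    A.append(P[k])
P=np.vstack(A)[:,:2]; ctr=np.array([.607,.285]); yaw=-.2
for it in range(4):
    R=np.array([[np.cos(yaw),-np.sin(yaw)],[np.sin(yaw),np.cos(yaw)]]); L=(P-ctr)@R
    b=L[(abs(L[:,0]-.06)<.012)&(abs(L[:,1])<.09)]; l=L[(abs(L[:,1]-.095)<.012)&(abs(L[:,0])<.05)]; r=L[(abs(L[:,1]+.095)<.012)&(abs(L[:,0])<.05)]
    fb=np.polyfit(b[:,1],b[:,0],1); fl=np.polyfit(l[:,0],l[:,1],1); fr=np.polyfit(r[:,0],r[:,1],1)
    print(yaw,ctr,fb,fl,fr,len(b),len(l),len(r))
    # wall mid-lines: back wall middle x=.070 if inside is 65 -> outside 75? check spread
    print(np.percentile(b[:,0],[3,97]),np.percentile(l[:,0],[3,97]))
    yaw+=np.mean([-fb[0],fl[0],fr[0]]); ctr=ctr+R@np.array([0,(fl[1]+fr[1])/2])
print(ctrl.get_obs()['eef_pos'])
```

```text
-0.2 [0.607 0.285] [-0.00534685  0.05822376] [0.00319724 0.0932284 ] [ 0.00198612 -0.09669188] 384 224 218
[0.05380405 0.06417959] [-0.04663642  0.04724797]
-0.19648993053422328 [0.60665596 0.28330278] [-0.00142334  0.05823397] [0.00235101 0.09490916] [-0.0012387  -0.09495549] 380 226 220
[0.05385608 0.06410486] [-0.0467145  0.0475557]
-0.19564471570850078 [0.60665143 0.28328006] [-0.00058086  0.05823395] [0.00151828 0.09493217] [-0.00207171 -0.09493243] 380 226 220
[0.05386389 0.06413404] [-0.04662755  0.04763931]
-0.19563557228754772 [0.60665141 0.28327993] [-0.00057175  0.05823395] [0.00150927 0.0949323 ] [-0.00208072 -0.0949323 ] 380 226 220
[0.05386388 0.06413433] [-0.04662661  0.04764022]
[ 0.3804407  -0.40433945  0.2561348 ]
```

Request:
servo_tool([
  [[3, 1.5, 1.5, -8, -1], [6, 3, 3, -16, -1], [9, 4.4, 5, -18.4, -1], [9, 4.4, 5, -18.4, -1]],
])

```text
time_s: 1.05
eef_pos: [0.4635, -0.3457, 0.2029]
eef_rot: [-0.003, 0.773, 0.634, 0.001]
wrist_force: [-1.1, 0.7, -0.4]
opening: 0.999
grasp_force: 0.0
```

Run:
```python
from h import *
w=cam('wrist'); save(w,'pics/w2.png'); np.save('w2.npy',w,allow_pickle=True)
hsv=cv2.cvtColor(w['pixels'],cv2.COLOR_RGB2HSV)
m=cv2.inRange(hsv,(105,130,40),(125,255,255))
k,l,s,ce=cv2.connectedComponentsWithStats(m)
print(w['o']['eef_pos'],w['o']['eef_rot'])
for i in range(1,k):
    if s[i,4]<200: continue
    v,u=np.nonzero(l==i); P=plane(w,np.c_[u,v],.045)
    c2,r=cv2.minEnclosingCircle((P[:,:2]*1000).astype(np.float32))
    D=w['depth'][v,u]; o,d=rays(w,np.c_[u,v]); Q=o+d*(D/np.cos(np.hypot((u-w['cx'])/w['fx'],(v-w['cy'])/w['fy'])))[:,None]
    print(s[i],ce[i].round(),np.round(c2,1),r,'depthz',np.percentile(Q[:,2],[5,50,95]), D.mean())
```

```text
[ 0.46346219 -0.34567409  0.20286019] [-2.89843045e-03  7.72933151e-01  6.34480647e-01  5.01331555e-04]
[ 233   57   76   74 4452] [270.  93.] [ 451.9 -243.9] 28.11440086364746 depthz [0.05588323 0.05720742 0.05858972] 0.2441998
[ 287  193   52   53 2190] [313. 219.] [ 463.6 -344.4] 21.455659866333008 depthz [0.04225113 0.04379579 0.04503081] 0.28684685
```

View pics/w2.png

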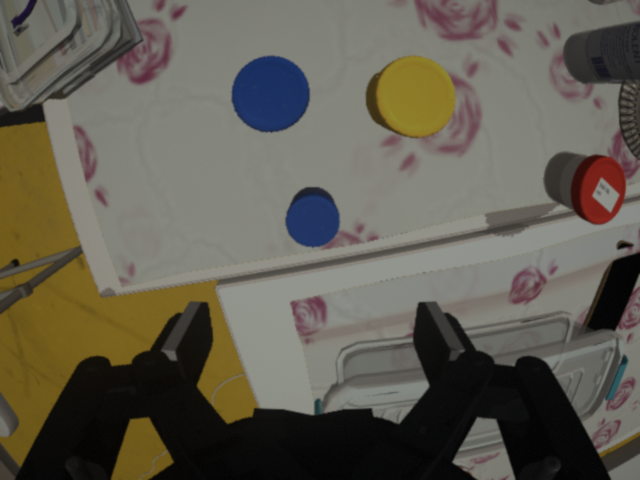

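The wrist view shows the small blue lid centred at (313,219), between the fingers along the closing axis. The larger blue jar at (270,93) and the yellow at (416,96) are clear of the fingers. I'll go down and grip.

Request:
servo_tool([
  [[0, 0, 4.5, 0, -1], [0, 0, 9, 0, -1], [0, 0, 13, 0, -1], [0, 0, 16.5, 0, -1], [0, 0, 16.8, 0, -1]],
])

```text
time_s: 1.6
eef_pos: [0.4589, -0.3479, 0.034]
eef_rot: [-0.004, 0.775, 0.632, -0.0]
wrist_force: [-0.5, 1.5, 0.3]
opening: 0.996
grasp_force: 0.0
```

Request:
servo_tool([
  [[0, 0, 0, 0, 1], [0, 0, 0, 0, 1], [0, 0, 0, 0, 1], [0, 0, 0, 0, 1], [0, 0, 0, 0, 1]],
])

```text
time_s: 2.1
eef_pos: [0.4634, -0.3514, 0.0413]
eef_rot: [0.002, 0.774, 0.633, -0.0]
wrist_force: [-1.4, -0.3, 6.0]
opening: 0.482
grasp_force: 59.6
```

Request:
servo_tool([
  [[0, 0, 0, 0, 1], [0, 0, -2, 0, 1], [0, 0, -5, 0, 1], [0, 0, -9, 0, 1], [0, 0, -9, 0, 1]],
])

```text
time_s: 2.6
eef_pos: [0.4654, -0.3531, 0.136]
eef_rot: [0.007, 0.774, 0.633, 0.0]
wrist_force: [0.6, -1.3, 0.3]
opening: 0.479
grasp_force: 60.6
```

Run:
```python
from h import *
c=cam('side'); o=c['o']; print(o['eef_pos'],o['eef_rot'],o['wrist_force'],o['opening'],o['grasp_force'])
save(c,'pics/tmp.png'); np.save('d2.npy',c,allow_pickle=True)
cv2.imwrite('pics/lift.png',cv2.resize(c['pixels'][240:440,220:460,::-1],(720,600)))
```

```text
[ 0.46541867 -0.35314578  0.13603195] [6.57295249e-03 7.74402823e-01 6.32658686e-01 2.25191501e-04] [ 0.55758919 -1.26941157  0.32219079] 0.4788995733852937 60.62743897913606
```

View pics/lift.png

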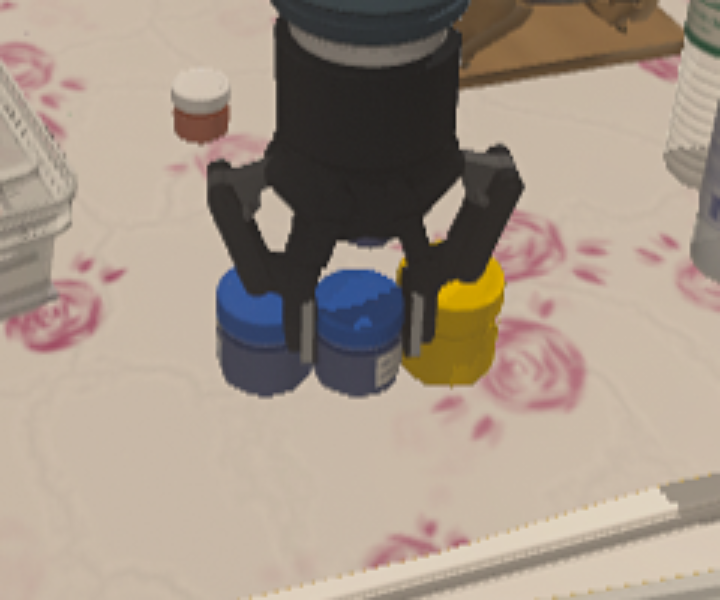

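The crop shows the blue-lidded jar held upright between the pads at (358,330), well clear of the table. I'll carry it in front of the pot.

Request:
servo_tool([
  [[4, -1.1, -1.5, 0, 1], [8, -2.2, -3, 0, 1], [12.5, -3.3, -5, 0, 1], [17, -4.4, -6, 0, 1], [21.5, -5.5, -6, 0, 1]],
])

```text
time_s: 3.15
eef_pos: [0.4515, -0.1268, 0.1897]
eef_rot: [0.001, 0.775, 0.632, 0.001]
wrist_force: [1.1, 0.4, -0.3]
opening: 0.477
grasp_force: 60.8
```

Request:
servo_tool([
  [[4.5, -1, 0, 0, 1], [9, -2, 0, 0, 1], [13.5, -3, 0, 0, 1], [18, -4, 0, 0, 1], [22.5, -5, 0, 0, 1]],
])

```text
time_s: 3.65
eef_pos: [0.4464, 0.1042, 0.1881]
eef_rot: [0.0, 0.775, 0.633, 0.0]
wrist_force: [0.9, 0.1, -0.6]
opening: 0.479
grasp_force: 60.8
```

Run:
```python
from h import *
c=np.load('d2.npy',allow_pickle=True).item()
hsv=cv2.cvtColor(c['pixels'],cv2.COLOR_RGB2HSV); m=cv2.inRange(hsv,(105,130,40),(125,255,255))
k,l,s,ce=cv2.connectedComponentsWithStats(m)
for i in range(1,k):
    if s[i,4]<100: continue
    v,u=np.nonzero(l==i); P=dep(c,np.c_[u,v]); print(s[i],np.percentile(P[:,2],[3,50,97]).round(4),P.mean(0).round(3))
o=ctrl.get_obs(); p=o['eef_pos']; q=o['eef_rot']; R=Rn.from_quat([q[1],q[2],q[3],q[0]]).as_matrix()
print(p,q,o['q'],o['opening'],(R.T@(np.array([.590,.261,.2])-p)*100).round(2), np.degrees(np.arctan2(R[1,1],R[0,1])))
```

```text
[466 202  17  13 179] [0.1994 0.2098 0.2123] [ 0.796 -0.156  0.208]
[293 330  22  24 338] [0.0477 0.0565 0.0588] [ 0.44  -0.257  0.056]
[325 330  29  25 596] [0.1317 0.1384 0.14  ] [ 0.466 -0.353  0.138]
[0.44643009 0.10421546 0.18811697] [5.76559257e-05 7.74544867e-01 6.32518968e-01 3.13420319e-05] [-3.05124265e-02 -7.94806284e-03  1.95724262e+00 -4.94372761e-05
  1.19217515e+00  1.70699965e-01] 0.4788338871989049 [18.23 10.93 -1.19] -11.527573884031002
```

Request:
servo_tool([
  [[4.5, 0, 0, 0, 1], [9, 0.5, 0, 0, 1], [12.5, 3.5, 0, 0, 1], [15.5, 7, 0, 0, 1], [18.2, 10.9, 0, 0, 1]],
])

```text
time_s: 4.15
eef_pos: [0.5906, 0.2609, 0.1876]
eef_rot: [-0.0, 0.774, 0.633, -0.0]
wrist_force: [-0.2, -0.2, -0.1]
opening: 0.477
grasp_force: 60.8
```

Request:
servo_tool([
  [[0, 0, 2, 0, 1], [0, 0, 5, 0, 1], [0, 0, 5, 0, 1]],
])

```text
time_s: 4.45
eef_pos: [0.5868, 0.2582, 0.1326]
eef_rot: [-0.002, 0.774, 0.633, -0.005]
wrist_force: [-0.6, 0.5, -1.8]
opening: 0.48
grasp_force: 61.0
```

Run:
```python
from h import *
c=cam('scene'); o=c['o']; print(o['eef_pos'],o['eef_rot'],o['wrist_force'],o['opening'])
p=o['eef_pos'];yaw=-.1956
R=np.array([[np.cos(yaw),-np.sin(yaw)],[np.sin(yaw),np.cos(yaw)]]); print('in caddy',(p[:2]-[.5951,.2856])@R)
q=o['eef_rot'];R=Rn.from_quat([q[1],q[2],q[3],q[0]]).as_matrix();print((R.T@(np.array([.590,.261,.054])-p)*100).round(2))
cv2.imwrite('pics/over.png',cv2.resize(c['pixels'][170:350,140:340,::-1],(660,594)))
```

```text
[0.58677314 0.25818096 0.13261533] [-0.00221611  0.77445345  0.63261057 -0.00456165] [-0.57256043  0.45590695 -1.76189453] 0.47987052378114353
in caddy [-0.00283904 -0.02851456]
[0.37 0.33 7.86]
```

View pics/over.png

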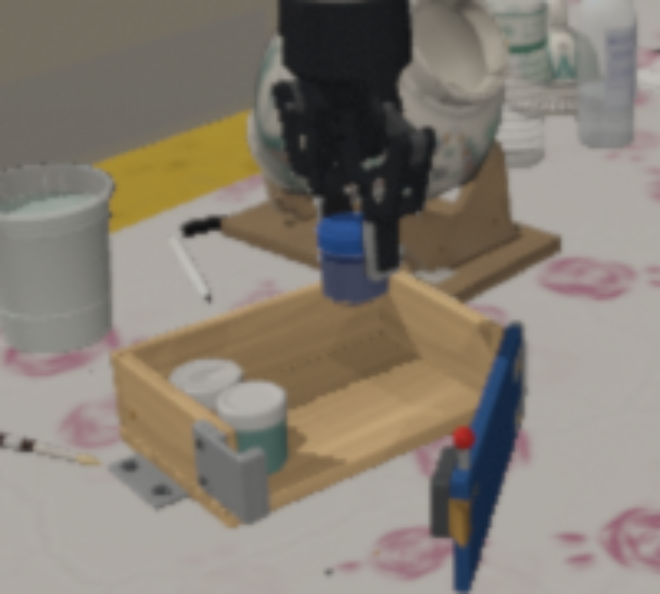

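The crop shows the jar held upright at (352,255) over the free part of the caddy, clear of the white-lidded jars and the open gate. I'll lower it.

Request:
servo_tool([
  [[0, 0, 2.5, 0, 1], [0, 0, 5, 0, 1], [0, 0, 6.5, 0, 1], [0, 0, 7.3, 0, 1], [0, 0, 7.3, 0, 1]],
])

```text
time_s: 5.0
eef_pos: [0.5901, 0.2588, 0.0651]
eef_rot: [-0.0, 0.775, 0.633, -0.0]
wrist_force: [0.3, 0.2, -0.7]
opening: 0.481
grasp_force: 61.0
```

Request:
servo_tool([
  [[0, 0, 0.3, 0, 1], [0, 0, 0.6, 0, 1], [0, 0, 0.6, 0, 1]],
])

```text
time_s: 5.3
eef_pos: [0.5906, 0.259, 0.0597]
eef_rot: [0.0, 0.775, 0.633, 0.0]
wrist_force: [-0.6, -0.8, 0.4]
opening: 0.485
grasp_force: 61.0
```

Request:
servo_tool([
  [[0, 0, 0.3, 0, 1], [0, 0, 0.5, 0, 1], [0, 0, 0.6, 0, 1], [0, 0, 0.6, 0, 1]],
])

```text
time_s: 5.7
eef_pos: [0.5903, 0.259, 0.0534]
eef_rot: [-0.0, 0.775, 0.633, -0.0]
wrist_force: [-1.5, 0.3, 1.5]
opening: 0.479
grasp_force: 61.1
```

Request:
servo_tool([
  [[0, 0, 0.2, 0, 1], [0, 0, 0.2, 0, 1], [0, 0, 0.2, 0, -0.5], [0, 0, 0.2, 0, -0.5], [0, 0, 0.2, 0, -0.5]],
])

```text
time_s: 6.2
eef_pos: [0.5903, 0.2588, 0.051]
eef_rot: [-0.0, 0.775, 0.633, -0.0]
wrist_force: [0.1, -1.0, 0.5]
opening: 0.751
grasp_force: 0.0
```

Request:
servo_tool([
  [[0, 0, 0, 0, -0.5], [0, 0, -2, 0, -0.5], [0, 0, -5, 0, -0.5], [0, 0, -9.5, 0, -0.5], [0, 0, -13.5, 0, -0.5]],
])

```text
time_s: 6.7
eef_pos: [0.5902, 0.2588, 0.1875]
eef_rot: [-0.0, 0.775, 0.633, -0.0]
wrist_force: [1.5, 0.7, 0.3]
opening: 0.748
grasp_force: 0.0
```

Run:
```python
from h import *
yaw=-.1956; R2=np.array([[np.cos(yaw),-np.sin(yaw)],[np.sin(yaw),np.cos(yaw)]])
for n in ('side','scene'):
    c=cam(n); print(c['o']['eef_pos'])
    hsv=cv2.cvtColor(c['pixels'],cv2.COLOR_RGB2HSV); m=cv2.inRange(hsv,(105,130,40),(125,255,255))
    k,l,s,ce=cv2.connectedComponentsWithStats(m)
    for i in range(1,k):
        if s[i,4]<60: continue
        v,u=np.nonzero(l==i); P=dep(c,np.c_[u,v]); P=P[(P[:,2]>0)&(P[:,1]>.1)&(P[:,1]<.5)&(P[:,0]<.8)]
        if len(P)<30: continue
        L=(P[:,:2]-[.5951,.2856])@R2
        print(s[i],'z',np.percentile(P[:,2],[3,50,97]).round(4),'caddy',np.percentile(L,[2,50,98],axis=0).round(4).tolist())
cv2.imwrite('pics/placed.png',cv2.resize(c['pixels'][170:350,140:340,::-1],(660,594)))
```

```text
[0.59015378 0.25882142 0.18745703]
[300 201  15   9  98] z [0.0497 0.0553 0.057 ] caddy [[-0.0177, -0.0454], [-0.0001, -0.0286], [0.0195, -0.0055]]
[0.59396916 0.2599216  0.19602446]
[277 269  20  80 607] z [0.017  0.0552 0.0784] caddy [[-0.1925, -0.0777], [-0.1511, -0.0084], [-0.0899, 0.0441]]
[237 270  20  14 237] z [0.046  0.0572 0.059 ] caddy [[-0.02, -0.0404], [-0.0076, -0.0192], [0.0152, -0.0019]]
```

View pics/placed.png

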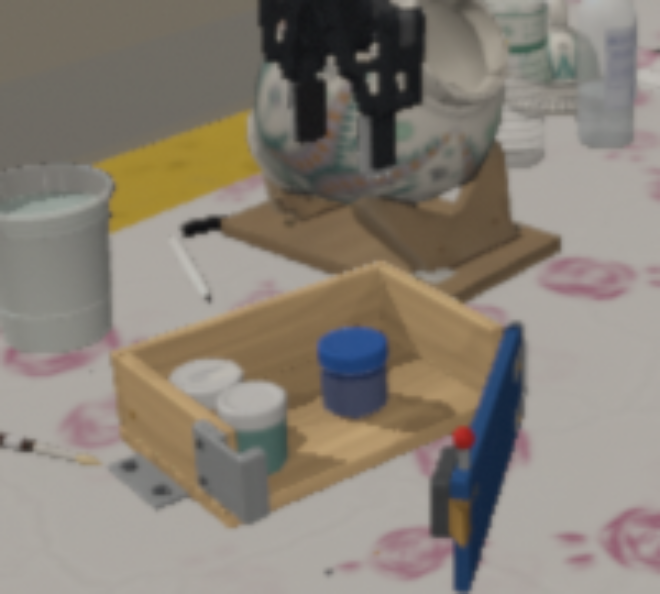

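The crop shows the blue jar standing upright on the caddy floor at (354,370). The gate is still open, running from (510,340) to (462,580). I'll close the fingers and move outside the gate.

Request:
servo_tool([
  [[0, -4.5, 0, 0, 1], [0, -9, 0, 0, 1], [0, -13.5, 0, 0, 1], [0, -18, 0, 0, 1], [0, -20.5, 0, 0, 1]],
])

```text
time_s: 7.3
eef_pos: [0.3859, 0.3, 0.1851]
eef_rot: [-0.001, 0.774, 0.633, -0.001]
wrist_force: [0.1, 0.0, 0.3]
opening: 0.002
grasp_force: 0.0
```

Request:
servo_tool([
  [[0, 0, 0, 0, 1], [0, 0, 0, 0, 1], [0, 0, 0, 0, 1], [0, 0, 0, 0, 1]],
])

```text
time_s: 7.7
eef_pos: [0.3906, 0.2996, 0.1862]
eef_rot: [0.0, 0.775, 0.632, 0.0]
wrist_force: [0.2, -0.3, 0.1]
opening: -0.002
grasp_force: 0.0
```

```bash
cat > g.py <<'E'
from h import *
yaw=-.1956; R2=np.array([[np.cos(yaw),-np.sin(yaw)],[np.sin(yaw),np.cos(yaw)]])
def tcp():
    o=ctrl.get_obs(); p=o['eef_pos']; print('t',o['time_s'],'tcp caddy',((p[:2]-[.5951,.2856])@R2).round(4),'z',p[2].round(4),'F',o['wrist_force'].round(1))
def gate(n='scene'):
    c=cam(n); m=cv2.inRange(cv2.cvtColor(c['pixels'],cv2.COLOR_RGB2HSV),(105,130,40),(125,255,255))
    v,u=np.nonzero(m); ok=c['depth'][v,u]>0; P=dep(c,np.c_[u,v])[ok]
    P=P[(P[:,2]>.072)&(P[:,2]<.085)]; L=(P[:,:2]-[.5951,.2856])@R2
    L=L[(L[:,0]>-.26)&(L[:,0]<-.05)&(abs(L[:,1])<.12)]-[-.075,-.092]
    if len(L)<8: print('few');return
    s=cv2.fitLine(L.astype(np.float32),cv2.DIST_HUBER,0,.01,.01).ravel(); s=s if s[1]>0 else -s
    print(n,'gate angle top fit',np.arctan2(-s[0],s[1]).round(3),'mean dir',np.arctan2(-L[:,0].mean(),L[:,1].mean()).round(3),len(L))
    return c
E
python3 -c "
from g import *
tcp(); gate(); gate('side'); print(ctrl.get_obs()['opening'])"
```

```text
t 7.7 tcp caddy [-0.2033 -0.026 ] z 0.1862 F [ 0.2 -0.3  0.1]
scene gate angle top fit 0.722 mean dir 0.722 199
side gate angle top fit 0.717 mean dir 0.697 55
-0.0017443710893147793
```

Request:
servo_tool([
  [[0, 0, 4.5, 0, 1], [0, 0, 9, 0, 1], [0, 0, 12, 0, 1], [0, 0, 12, 0, 1]],
])

```text
time_s: 8.2
eef_pos: [0.3865, 0.2981, 0.0621]
eef_rot: [-0.001, 0.775, 0.632, -0.004]
wrist_force: [-0.9, -0.5, -0.5]
opening: 0.004
grasp_force: 0.0
```

Request:
servo_tool([
  [[1, 1.5, 0, 0, 1], [2.4, 3.2, 0, 0, 1], [3.4, 4.8, 0, 0, 1], [4.3, 6.4, 0, 0, 1], [4.3, 6.4, 0, 0, 1]],
])

```text
time_s: 8.7
eef_pos: [0.4645, 0.3302, 0.0688]
eef_rot: [0.001, 0.775, 0.632, 0.002]
wrist_force: [0.6, -0.4, 0.4]
opening: 0.0
grasp_force: 0.0
```

```bash
python3 -c "
from g import *
tcp(); gate(); gate('side')"
```

```text
t 8.7 tcp caddy [-0.1368  0.0183] z 0.0688 F [ 0.6 -0.4  0.4]
scene gate angle top fit 0.29 mean dir 0.298 146
side gate angle top fit 0.282 mean dir 0.254 47
```

Request:
servo_tool([
  [[0.5, 1, 0, 0, 1], [1, 2, 0, 0, 1], [1.3, 2.8, 0, 0, 1], [1.5, 3.3, 0, 0, 1], [1.5, 3.6, 0, 0, 1]],
])

```text
time_s: 9.3
eef_pos: [0.4997, 0.3369, 0.0663]
eef_rot: [-0.0, 0.775, 0.633, 0.0]
wrist_force: [-0.8, 0.2, -0.2]
opening: 0.002
grasp_force: 0.1
```

Request:
servo_tool([
  [[0, 0.3, 0, 0, 1], [0, 0.6, 0, 0, 1], [0, 0.8, 0, 0, 1], [0, 0.8, 0, 0, 1]],
])

```text
time_s: 9.7
eef_pos: [0.5071, 0.3349, 0.0662]
eef_rot: [0.0, 0.775, 0.633, 0.0]
wrist_force: [0.4, 1.1, 0.2]
opening: 0.001
grasp_force: 0.1
```

```bash
python3 -c "
from g import *
tcp(); gate(); gate('side')"
```

```text
t 9.7 tcp caddy [-0.0959  0.0313] z 0.0662 F [0.4 1.1 0.2]
scene gate angle top fit 0.023 mean dir 0.038 171
side gate angle top fit 0.009 mean dir -0.012 50
```

Request:
servo_tool([
  [[0, 0.3, 0, 0, 1], [0, 0.5, 0, 0, 1], [0, 0.5, 0, 0, 1]],
])

```text
time_s: 10.1
eef_pos: [0.5123, 0.334, 0.0664]
eef_rot: [0.0, 0.775, 0.632, 0.0]
wrist_force: [0.5, -0.4, 0.3]
opening: 0.004
grasp_force: 0.0
```

Request:
servo_tool([
  [[0, 0.2, 0, 0, 1], [0, 0.4, 0, 0, 1], [0, 0.4, 0, 0, 1]],
])

```text
time_s: 10.4
eef_pos: [0.5161, 0.3332, 0.0663]
eef_rot: [0.0, 0.775, 0.632, 0.0]
wrist_force: [0.6, -0.1, -0.3]
opening: 0.001
grasp_force: 0.0
```

```bash
python3 -c "
from g import *
tcp(); gate(); gate('side')"
```

```text
t 10.4 tcp caddy [-0.0868  0.0314] z 0.0663 F [ 0.6 -0.1 -0.3]
scene gate angle top fit -0.059 mean dir -0.037 181
side gate angle top fit -0.053 mean dir -0.097 44
```

Request:
servo_tool([
  [[0, -1.5, 0, 0, 1], [0, -4.5, 0, 0, 1], [0, -7.5, 0, 0, 1], [0, -10, 0, 0, 1], [0, -10, 0, 0, 1]],
])

```text
time_s: 11.0
eef_pos: [0.413, 0.3536, 0.0655]
eef_rot: [-0.001, 0.774, 0.634, -0.002]
wrist_force: [0.3, -0.2, -0.1]
opening: 0.002
grasp_force: 0.0
```

Request:
servo_tool([
  [[0, 0, -4, 0, 1], [0, 0, -8, 0, 1], [0, 0, -12, 0, 1], [0, 0, -12, 0, 1], [0, 0, -12, 0, 1]],
])

```text
time_s: 11.5
eef_pos: [0.4183, 0.3537, 0.1876]
eef_rot: [0.0, 0.774, 0.633, 0.002]
wrist_force: [-0.1, 0.4, 0.0]
opening: 0.004
grasp_force: 0.0
```

```bash
python3 -c "
from g import *
tcp(); c=gate(); d=gate('side')
cv2.imwrite('pics/fin.png',np.hstack([cv2.resize(c['pixels'][240:340,160:310,::-1],(400,267),interpolation=cv2.INTER_CUBIC),cv2.resize(d['pixels'][170:240,220:345,::-1],(400,267),interpolation=cv2.INTER_CUBIC)]))"
```

```text
t 11.5 tcp caddy [-0.1867  0.0324] z 0.1876 F [-0.1  0.4  0. ]
scene gate angle top fit -0.05 mean dir -0.042 326
side gate angle top fit -0.031 mean dir -0.077 58
```

View pics/fin.png

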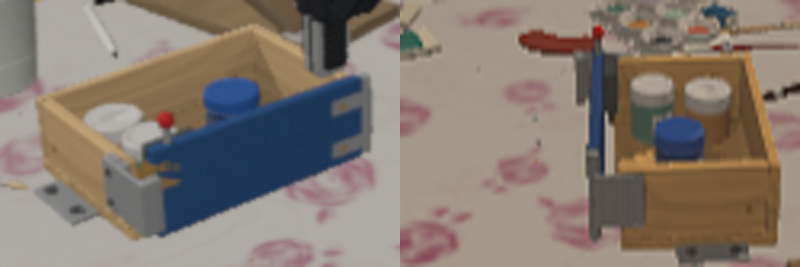

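The picture shows the gate shut across the caddy with its free end behind the steel strike at (135,185), and the blue jar standing inside. I'll check that the bolt is out from the red ball's distance to the hinge, compared with the start image.

```bash
python3 -c "
from g import *
for n,c in (('start',np.load('s.npy',allow_pickle=True).item()),('now',cam('scene'))):
    h=cv2.cvtColor(c['pixels'],cv2.COLOR_RGB2HSV); m=cv2.inRange(h,(0,170,90),(6,255,255))|cv2.inRange(h,(174,170,90),(180,255,255))
    m[:250]=0;m[345:]=0;m[:,:170]=0;m[:,310:]=0
    v,u=np.nonzero(m); P=plane(c,[[u.mean(),v.mean()]],.095)[0]
    L=(P[:2]-[.5951,.2856])@R2-[-.075,-.092]; print(n,len(u),u.mean(),v.mean(),L,np.hypot(*L),np.arctan2(-L[0],L[1]))
tcp()"
```

```text
start 28 279.92857142857144 302.2857142857143 [-0.10721766  0.12542474] 0.165006038377652 0.7072953030325435
now 26 221.6153846153846 284.0769230769231 [0.01121021 0.16436134] 0.16474319404484652 -0.06809919580396352
t 11.65 tcp caddy [-0.188   0.0312] z 0.1847 F [-0.5 -0.9 -0.3]
```

The red ball is 165 mm from the hinge, the same as at the start, so the bolt is fully out, and the gate is shut. The robot is clear, so I'm handing in.

```bash
python3 -c "
from bench import ctrl
print(ctrl.hand_in())"
```

```text
the job is handed in; nothing more can be done
None
```

The blue-lidded jar stands upright in the caddy, the gate is shut and measured as latched, the arm is clear, and the job was handed in at about 12 s of the 61 s allowed; no verdict was returned.

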